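Feed one round cell into the test seat

TASK

With closed fingertips press the plunger of the cell feeder all the way down once and let it spring back, so that a single cell rolls out of the magazine onto the track. Then gently push that cell by its end along the track, past the small brass contact, until it sits in the test seat against the end block with the contact sprung up behind it. Grasp and lift nothing, leave the other cells in the magazine, and do not disturb the things lying around.

Things in the scene. Friction and masses are not known exactly. Their poses are not given: they have to be found in the camera images.
- cell_feeder: fixed cell feeder: grey metal base plate 140 x 192 x 8 mm carrying the mechanism. Origin: centre of the plate's underside, on the bench; turned up to 0.3 rad about z. x: from the track (robot's side) to the plunger; y: along the track from its open end to the test seat; z up. Cross shaft behind the magazine up to 46 mm high
- magazine_top (a point): centre of the magazine's open top, 81 mm above the bench, at (-10, -34) mm in the feeder's frame: a grey windowed box, 28 x 77 mm outside, with three cells lying along y one on another. Below its front (-x) wall is the outlet: a gentle 20 mm ramp down to the track
- plunger_top (a point): centre of the top of the plunger's round black thumb cap, 28 mm wide; released 84 mm above the bench, at (+53, +51) mm in the feeder's frame; fully pressed 59 mm. The grey guide block below it is 28 x 34 mm and up to 50 mm high
- plunger (a joint): plunger travel in m, straight down: 0 released, 0.025 down on its stop. Spring return: 2.5 N at the top, 4.5 N at the bottom, a few N more while a cell is pushed out. By rack and pinion it drives the ejector under the magazine: the lowest cell is pushed out and rolls into the track; on release the next drops into its place. Each full stroke feeds one cell
- track_start (a point): fixed point, 24 mm above the bench: where the middle of a cell rests in the track after rolling out. The track is a V-groove along the feeder's y, bottom line 13 mm high, from 48 mm before this point (open end) to 118 mm past it. Front rail 20 mm high, ramp side 17 to 19 mm: a finger over the groove must keep its tip above 22 mm
- seat (a point): fixed point 84 mm from track_start along the feeder's +y, same height: the middle of a cell in the test seat, the last 68 mm of the track. It ends at the contact face, 34 mm past this point, of a grey end block 34 mm wide and 12 mm thick with two posts up to 48 mm high. The 66 mm cell has about 1 mm of play at either end
- cell1_mid (a point): middle of the lowest cell in the magazine, the one that comes out: blue round cell, 18 mm in diameter, 66 mm long, 46 g, lying along the feeder's y; it rolls freely and slides easily along the groove, where its top is 33 mm above the bench
- cell2_mid (a point): middle of the second cell of the stack, of the same kind; stays in the magazine (after the stroke it is the lowest)
- cell3_mid (a point): middle of the top cell of the stack, of the same kind; stays in the magazine
- contact_pawl (a joint): angle in rad of the brass contact, 6 mm wide, in the groove's bottom at the entry of the test seat: 0 raised (tip 6 mm above the bottom line, so below a finger tip at 22 mm), to 0.42 pressed down. A cell pushed along the track presses it down with under 1 N; it springs up behind the cell once the cell's rear end has passed its tip, 34 mm before the seat point
- flux_jar: bystander, not to be disturbed: round paste jar with a black lid, 46 mm wide, 32 mm high, standing near the feeder's free (right) end; origin: centre of its underside
- usb_charger: bystander, not to be disturbed: white two-port charger block, 75 x 42 mm, 22 mm high, lying beyond the jar; origin: centre of its underside
- driver_fine: bystander, not to be disturbed: fine screwdriver, 125 mm long, 14 mm thick, lying past the test-seat end of the feeder; origin: centre of its underside
- tape_black: bystander, not to be disturbed: roll of black tape lying flat, 55 mm wide, 19 mm high, behind the feeder; origin: centre of its underside
- solder_spool: bystander, not to be disturbed: clear spool with a rest of solder wire, 45 mm wide, 38 mm high, standing behind the feeder; origin: centre of its underside
- multimeter: bystander, not to be disturbed: orange and grey pocket multimeter, 148 x 74 x 42 mm, lying at the right of the bench, fixed; origin: centre of its underside
- cell1: the same cell as cell1_mid, as a body (its origin lies on the rim and turns with it: use the point)
- cell2: the same cell as cell2_mid, as a body (its origin lies on the rim and turns with it: use the point)
- cell3: the same cell as cell3_mid, as a body (its origin lies on the rim and turns with it: use the point)
Not all that is in view belongs to the job. Leave any red look-alike of the cell3 alone.

How it is judged:
By the outcome, as a careful person would: the job done as asked, in the order asked, and still so for the second after the job is handed in, with the robot touching nothing.
It also fails if it takes over 38 s, if anything falls off the work surface, if the arm or the gripper's body presses on something with over 40 N, if the wrist force passes 120 N, or if a joint passes its speed limit or range.

ROBOT

A 6-joint arm with a two-finger parallel gripper is mounted at the origin on a cart in front of the work surface, level with it; the furniture and walls round the work are solid. World frame = base frame: x ahead of the robot, y to its left, z up, the work surface at z = 0. Lengths are in m, angles in rad, forces in N, time in s.
With the tool pointing down it reaches from about 0.35 to 0.975 m from the base axis. Payload 4.9 kg.
Tool frame: the origin (TCP) lies between the finger pads; the fingertips stand 25 mm ahead of it and the grasp point (between the pads) lies 6 mm ahead of it; z points along the fingers, y is the line along which they close (so a half turn about z gives the same grasp; the last joint's range is limited). The gripper opens to 85 mm and grips with 20 to 120 N. Pads are 22 mm wide; open, the fingers measure 114 mm over their backs; the gripper's body (76 mm by 85 mm) begins 54 mm behind the grasp point. The pads swing forward as they close: fully open they stand 13 mm farther back than shut.
Start: joints at [-1.433, 0.053, 1.613, -0, 1.476, -0.119], TCP at [0.159, -0.604, 0.256] pointing down, gripper open.
Joint ranges: [-3.01, 3.01], [-1.01, 2.22], [0.06, 2.58], [-1.02, 4.17], [0.09, 2.62], [-3.14, 3.14]. Speed limits (rad/s): [2.57, 2.57, 3.14, 3.14, 3.14, 3.14].

INTERFACE

Orientations are given as a unit quaternion [w, x, y, z].
In Python, from cell import ctrl, cams, ticket gives the robot as it stands.
- The arm moves only by the tool jog_arm, never from a script. Its arguments are lists of equal length, an entry for each row: "offset": the shift along the world's x, y, z in m, a list of three; "yaw": the turn about the world's z in degrees. In form: {"offset": [[dx, dy, dz], ...], "yaw": [yaw, ...]}. A call has 1 to 8 rows; each row is the pose to reach, as a shift and turn from the pose commanded when the call began; what a row does not reach only later rows make up. A row lasts 1/12 s, in which the tool goes at most 41.7 mm and 7.16 degrees, less where a joint would pass 70% of its speed; a pose out of reach is approached as far as the arm can. A call with a gripper value outside its range is refused whole. "jaw" is the opening, from 0 (shut) to 1 (fully open), set as the call begins (left out, the last holds). The fingers move at their own pace and stop on an object; the grip force is fixed at half the most. Time passes only in rows, so rows that repeat a pose let the fingers close. It gives the time, the measured TCP pose, the force, the opening and the grip force at its end, in the units of the state.
- ctrl.observe(): the state, without advancing time (a new reading comes with each control period).
- cams.read_camera(name): name is "scene" or "top"; returns a dict with "img" (384x512x3 uint8, red, green, blue), "fx", "fy", "cx", "cy" (pixels), "world_to_cam" (4x4, takes a point from world to camera coordinates). Camera axes: x right, y up, looking along -z (the intrinsics and any distortion apply to the point x, -y, -z); pixel columns grow to the right and rows downward; lengths in m; the calibration is good to about 2 mm. A picture is of the moment at which its call begins. There is no depth.
- ticket.finish_job(): hands the job in; it is judged then, once.
The state is a dict: "time_s": time; "joints": joint angles; "qd": joint speeds; "tau": joint torques, N m; "ee_pos": TCP position; "eef_rot": TCP orientation; "contact_force": force on the tool from outside, world axes, zero at the start; "moment": the same for the moment, N m; "grip_width": opening from 0.0 (shut) to 1.0 (fully open); "finger_force": force on a finger pad.
Only numpy, scipy, OpenCV 4.12 (cv2) and the standard library are available. Lean on these libraries where they do the work, as an engineer would, in place of code of your own. Each camera call takes 0.05 s, during which the arm holds its last target. There are 200 camera calls.

## Working session

There is one attempt and no reset: what is moved stays moved. The work goes in short steps, Python scripts to look and compute and a tool call to move; the robot and the scene stay as the last step left them, time stands still between calls to the robot, and variables do not carry over. Pictures are saved under pics/ and viewed, at most 10 in all, crops included, and the job is handed in when it is done.

Besides the shell and the picture viewer there is one more tool, called after "Call:" as name(argument=value, ...) on one line, values as JSON. jog_arm: Moves the arm, as the interface text tells. Its arguments: {"type":"object","properties":{"offset":{"type":"array"},"yaw":{"type":"array"},"jaw":{"type":"number"}},"required":["offset","yaw"]}

```bash
mkdir -p pics
cat > h.py <<'E'
from cell import ctrl,cams,ticket
import numpy as np,cv2
def save(name,fn,crop=None,s=1):
    d=cams.read_camera(name); im=d['img'][:,:,::-1]
    if crop: x0,y0,x1,y1=crop; im=im[y0:y1,x0:x1]
    cv2.imwrite('pics/'+fn,cv2.resize(im,None,fx=s,fy=s,interpolation=cv2.INTER_CUBIC)); return d
def proj(d,P):
    P=np.atleast_2d(P); W=np.array(d['world_to_cam']); c=P@W[:3,:3].T+W[:3,3]
    return np.c_[d['fx']*c[:,0]/-c[:,2]+d['cx'], d['fy']*-c[:,1]/-c[:,2]+d['cy']]
def onplane(d,px,z):
    W=np.array(d['world_to_cam']);R=W[:3,:3];o=-R.T@W[:3,3]
    px=np.atleast_2d(px); r=np.c_[(px[:,0]-d['cx'])/d['fx'],-(px[:,1]-d['cy'])/d['fy'],-np.ones(len(px))]@R
    return o+r*((z-o[2])/r[:,2])[:,None]
E
python3 - <<'E'
from h import *
a=save('scene','s0.png',s=1.5);b=save('top','t0.png',s=1.5)
for d in(a,b):print({k:d[k] for k in d if k!='img'})
print(ctrl.observe())
E
```

```text
{'fx': 494.1833986370667, 'fy': 494.1833986370667, 'cx': 253.02014195590496, 'cy': 193.24998930678342, 'world_to_cam': array([[ 0.86524324, -0.50109902, -0.01593456, -0.5873168 ],
       [ 0.29354588,  0.48058552,  0.8263585 , -0.13287419],
       [-0.40642951, -0.71967863,  0.56291893, -1.27075801],
       [ 0.        ,  0.        ,  0.        ,  1.        ]])}
{'fx': 428.96325325879155, 'fy': 428.96325325879155, 'cx': 250.4620402711229, 'cy': 186.83121403549106, 'world_to_cam': array([[-0.10251798, -0.99472036,  0.00463347, -0.16179232],
       [ 0.96893194, -0.09880403,  0.22673476, -0.59945814],
       [-0.22507988,  0.02773391,  0.97394552, -1.01159964],
       [ 0.        ,  0.        ,  0.        ,  1.        ]])}
{'time_s': 0.1, 'joints': array([-1.43302033e+00,  5.32865617e-02,  1.61413220e+00, -3.62705993e-06,
        1.47600511e+00, -1.18994776e-01]), 'qd': array([-0.00120584, -0.00105967, -0.00185176, -0.00053839, -0.00290539,
       -0.00072994]), 'tau': array([ 1.22586193e-04, -3.94906068e+01, -3.71362352e+01, -9.91169395e-05,
        3.94961433e-03,  1.93906821e-06]), 'ee_pos': array([ 0.15865635, -0.60400107,  0.2552032 ]), 'eef_rot': array([-9.15551487e-04,  9.91769473e-01,  1.28033101e-01, -1.04031480e-05]), 'contact_force': array([ 0.53832321,  1.02707449, -0.35644788]), 'moment': array([ 0.00530226,  0.03605158, -0.02641146]), 'finger_force': 0.0, 'grip_width': 0.9999789062182055}
```

View pics/s0.png

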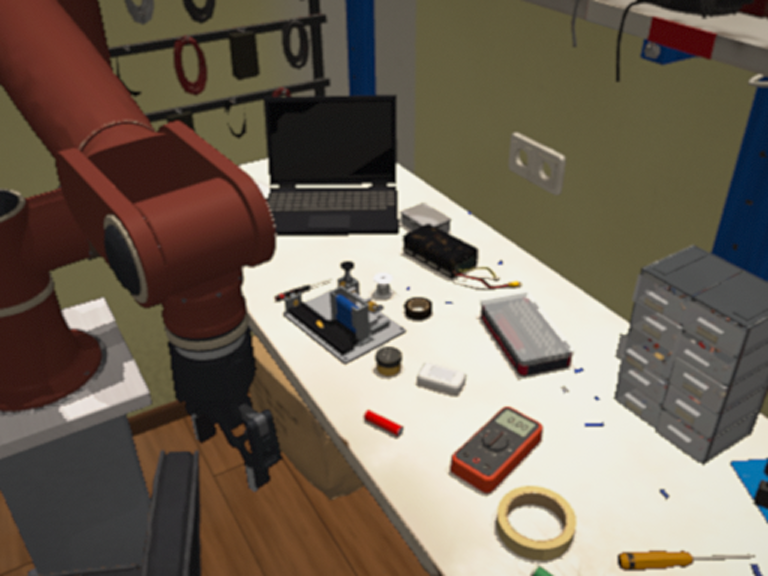

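View pics/t0.png

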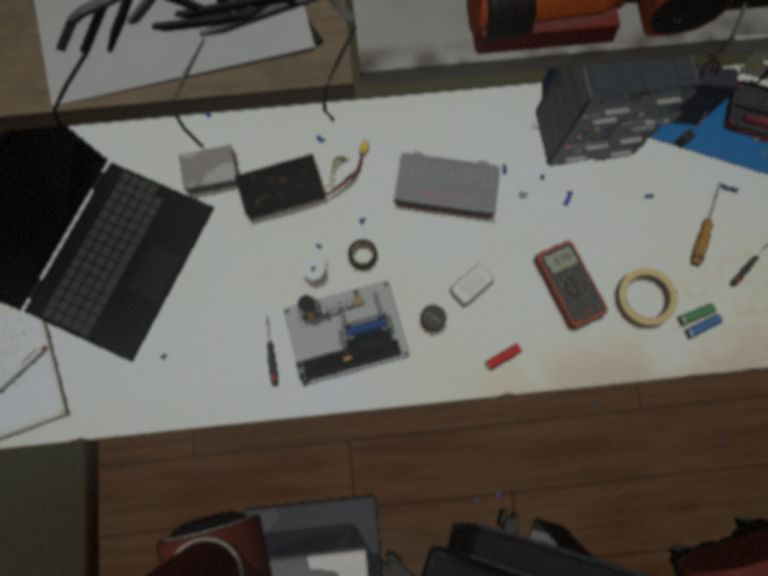

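The feeder is near top px (345,333)/1.5 and scene px (342,315)/1.5, with its plunger at (307,302)/1.5 in top. Candidates for the cell: the blue cells in the magazine at top (365,327)/1.5; a red look-alike at (503,356)/1.5; loose green and blue cells at (700,320)/1.5. I choose the magazine cells and check with close crops.

Run:
```python
from h import *
a=cams.read_camera('scene')['img'][:,:,::-1];b=cams.read_camera('top')['img'][:,:,::-1]
r=lambda i,f:cv2.resize(i,None,fx=f,fy=f,interpolation=cv2.INTER_CUBIC)
cv2.imwrite('pics/s1.png',r(a[170:245,180:280],8))
cv2.imwrite('pics/t1.png',r(b[185:260,180:280],8))
```

```text
(no output)
```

View pics/t1.png

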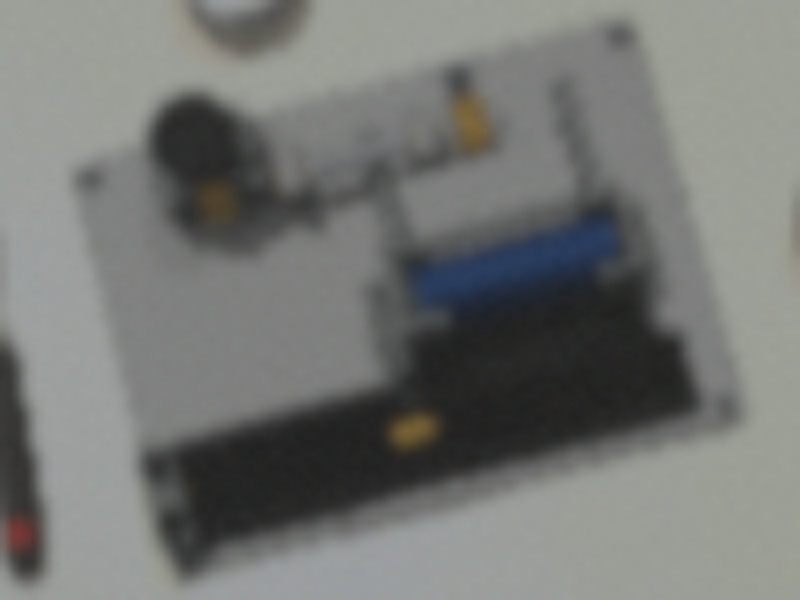

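View pics/s1.png

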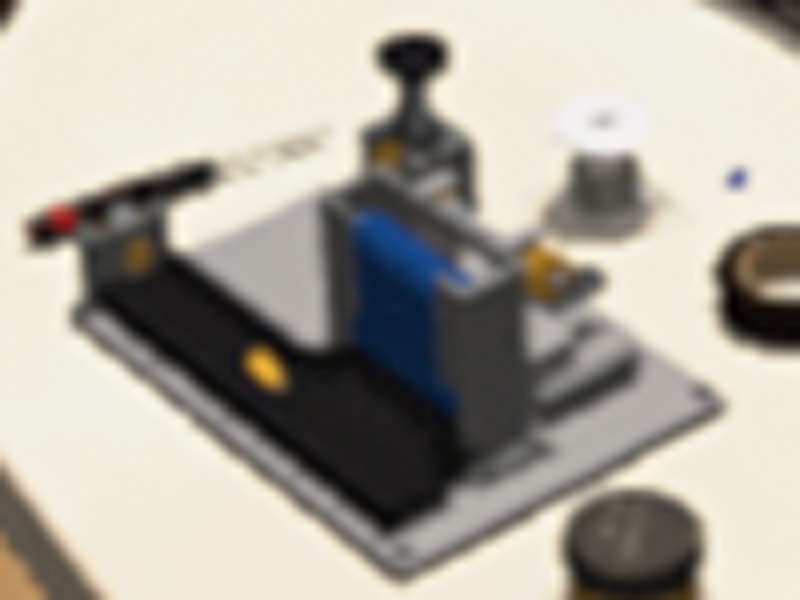

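```bash
cat > fit.py <<'E'
from h import *
from scipy.optimize import least_squares
a=cams.read_camera('scene');b=cams.read_camera('top')
T=lambda l:np.array(l)/8+[180,185]-.4; S=lambda l:np.array(l)/8+[180,170]-.4
ft=np.array([[.07,.096,.008],[.07,-.096,.008],[-.07,-.096,.008],[-.07,.096,.008],[.053,.051,.084]])
pt=T([[73,168],[628,17],[745,420],[185,580],[194,138]])
fs=np.array([[-.07,.096,.008],[-.07,-.096,.008],[.07,-.096,.008],[.053,.051,.084]])
ps=S([[72,313],[400,570],[724,398],[412,52]])
def W(p,f):
    c,s=np.cos(p[2]),np.sin(p[2]); f=np.atleast_2d(f); return np.c_[p[0]+c*f[:,0]-s*f[:,1],p[1]+s*f[:,0]+c*f[:,1],f[:,2]]
def r(p):return np.r_[proj(b,W(p,ft))-pt,proj(a,W(p,fs))-ps].ravel()
if __name__=='__main__':
    q=least_squares(r,[.6,-.1,.0],loss='soft_l1');p=q.x
    print(p,np.round(r(p).reshape(-1,2),1).tolist()); np.save('p.npy',p)
    inv=lambda w:((w-[p[0],p[1],0])[:,:2]@np.array([[np.cos(p[2]),-np.sin(p[2])],[np.sin(p[2]),np.cos(p[2])]]))
    # separate plunger triangulation
    g=least_squares(lambda x:np.r_[proj(b,x)-pt[4],proj(a,x)-ps[3]].ravel(),[.6,-.1,.08]).x
    print('plunger tri',g,'feeder',inv(g[None]),'expected',W(p,ft[4]))
    tp=least_squares(lambda x:np.r_[proj(b,x)-T([[413,430]]),proj(a,x)-S([[266,370]])].ravel(),[.5,-.1,.02]).x
    print('pawl',tp,inv(tp[None]))
    print('rail front line top',inv(onplane(b,T([[205,540],[700,408]]),.02)),'block',inv(onplane(b,T([[150,460],[185,565]]),.04)))
    print('bench edge', onplane(b,[[200,275],[300,263]],0)[:,:2])
    print('spool/jar/driver',onplane(b,[[316/1.5,272/1.5]],.038),onplane(b,[[433/1.5,319/1.5]],.032))
E
python3 fit.py
```

```text
[ 0.50705957 -0.16277669  0.17310026] [[-0.2, 0.2], [0.4, -0.2], [0.7, 0.0], [-1.0, 0.3], [-0.1, -0.1], [-0.9, -0.8], [0.2, 0.5], [0.8, -0.0], [0.1, -0.3]]
plunger tri [ 0.550279   -0.10343428  0.0832053 ] feeder [[0.0527945  0.05101158]] expected [[ 0.55048342 -0.10341029  0.084     ]]
pawl [ 0.46135649 -0.16028121  0.01639529] [[-0.04459025  0.01032995]]
rail front line top [[-0.06049167  0.08302101]
 [-0.06298572 -0.08041171]] block [[-0.03370007  0.09192682]
 [-0.06832938  0.08945197]]
bench edge [[ 0.37829361 -0.07170072]
 [ 0.38214791 -0.33052873]]
spool/jar/driver [[ 0.61215553 -0.12150601  0.038     ]] [[ 0.51054799 -0.31397219  0.032     ]]
```

Call:
jog_arm(offset=[[0.024,0.031,0],[0.049,0.063,0],[0.073,0.094,0],[0.098,0.125,0],[0.122,0.156,0],[0.147,0.188,0],[0.171,0.219,0],[0.195,0.25,0]], yaw=[-1,-2,-3,-4,-4.8,-4.8,-4.8,-4.8], jaw=0)

```text
time_s: 0.97
ee_pos: [0.3545, -0.3528, 0.2565]
eef_rot: [0.0, 0.996, 0.086, 0.0]
contact_force: [-0.2, -0.7, 0.8]
grip_width: 0.003
finger_force: 0.0
```

Call:
jog_arm(offset=[[0.024,0.031,0],[0.049,0.063,0],[0.073,0.094,0],[0.098,0.125,0],[0.122,0.156,0],[0.147,0.188,0],[0.171,0.219,0],[0.196,0.25,0]], yaw=[0,0,0,0,0,0,0,0])

```text
time_s: 1.63
ee_pos: [0.5506, -0.1025, 0.2565]
eef_rot: [0.0, 0.996, 0.087, 0.0]
contact_force: [0.2, -0.6, 0.7]
grip_width: 0.001
finger_force: 0.0
```

Call:
jog_arm(offset=[[0,-0.001,-0.035],[0,-0.001,-0.07],[0,-0.001,-0.1],[0,-0.001,-0.125],[0,-0.001,-0.138],[0,-0.001,-0.138]], yaw=[0,0,0,0,0,0])

```text
time_s: 2.13
ee_pos: [0.5473, -0.1047, 0.1144]
eef_rot: [-0.001, 0.996, 0.086, -0.003]
contact_force: [-0.5, -0.7, -0.9]
grip_width: 0.001
finger_force: 0.0
```

Run:
```python
from h import *
a=cams.read_camera('scene')['img'][:,:,::-1];b=cams.read_camera('top')['img'][:,:,::-1]
r=lambda i:cv2.resize(i,None,fx=5,fy=5,interpolation=cv2.INTER_CUBIC)
cv2.imwrite('pics/c2.png',np.vstack([r(a[150:205,180:280]),r(b[180:245,180:280])]))
```

```text
(no output)
```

View pics/c2.png

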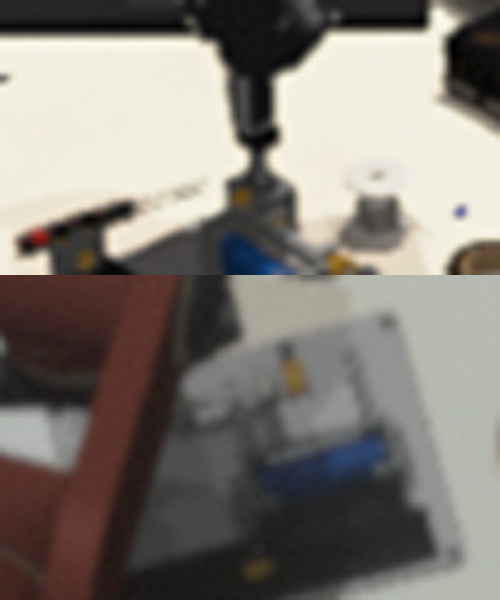

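The fingertips stand right over the black cap (scene panel ~ (258,140)). The blue cells are still in the magazine.

Call:
jog_arm(offset=[[0,0,-0.005],[0,0,-0.01],[0,0,-0.015],[0,0,-0.02],[0,0,-0.024],[0,0,-0.028],[0,0,-0.031],[0,0,-0.031]], yaw=[0,0,0,0,0,0,0,0])

```text
time_s: 2.9
ee_pos: [0.5499, -0.1056, 0.087]
eef_rot: [0.0, 0.996, 0.086, 0.0]
contact_force: [2.1, -0.7, 3.4]
grip_width: 0.003
finger_force: 1.8
```

Call:
jog_arm(offset=[[0,0,-0.001],[0,0,-0.002],[0,0,-0.003],[0,0,-0.004],[0,0,-0.005],[0,0,-0.005],[0,0,-0.005]], yaw=[0,0,0,0,0,0,0])

```text
time_s: 3.48
ee_pos: [0.55, -0.1056, 0.0838]
eef_rot: [0.0, 0.996, 0.086, -0.0]
contact_force: [-1.4, -0.3, 11.6]
grip_width: -0.0
finger_force: 6.0
```

On its stop (force rise at the expected height). Releasing.

Call:
jog_arm(offset=[[0,0,0.004],[0,0,0.01],[0,0,0.018],[0,0,0.028],[0,0,0.045],[0,0,0.075],[0,0,0.1],[0,0,0.11]], yaw=[0,0,0,0,0,0,0,0])

```text
time_s: 4.15
ee_pos: [0.5508, -0.1058, 0.1963]
eef_rot: [0.001, 0.996, 0.086, 0.002]
contact_force: [0.5, -0.3, -0.2]
grip_width: 0.003
finger_force: 0.0
```

Call:
jog_arm(offset=[[-0.02,-0.035,0],[-0.04,-0.07,0],[-0.06,-0.105,0],[-0.08,-0.14,0],[-0.09,-0.15,0],[-0.09,-0.15,0]], yaw=[0,0,0,0,0,0])

```text
time_s: 4.65
ee_pos: [0.4573, -0.2573, 0.1912]
eef_rot: [-0.001, 0.996, 0.084, -0.001]
contact_force: [-1.1, -0.1, -0.5]
grip_width: 0.002
finger_force: 0.0
```

Run:
```python
from h import *
p=np.load('p.npy');c,s=np.cos(p[2]),np.sin(p[2])
for y in(-.034-.033-.025,-.034,.05): print(y,[ (p[0]+c*x-s*y,p[1]+s*x+c*y) for x in(-.048,)])
a=cams.read_camera('scene')['img'][:,:,::-1];b=cams.read_camera('top')['img'][:,:,::-1]
r=lambda i:cv2.resize(i,None,fx=5,fy=5,interpolation=cv2.INTER_CUBIC)
cv2.imwrite('pics/c3.png',np.hstack([r(a[150:250,190:270]),r(b[175:275,185:265])]))
```

```text
-0.092 [(np.float64(0.47562271394141803), np.float64(-0.2616691788318337))]
-0.034 [(np.float64(0.46563296191090675), np.float64(-0.20453595859728985))]
0.05 [(np.float64(0.45116504517706274), np.float64(-0.12179129480932974))]
```

View pics/c3.png

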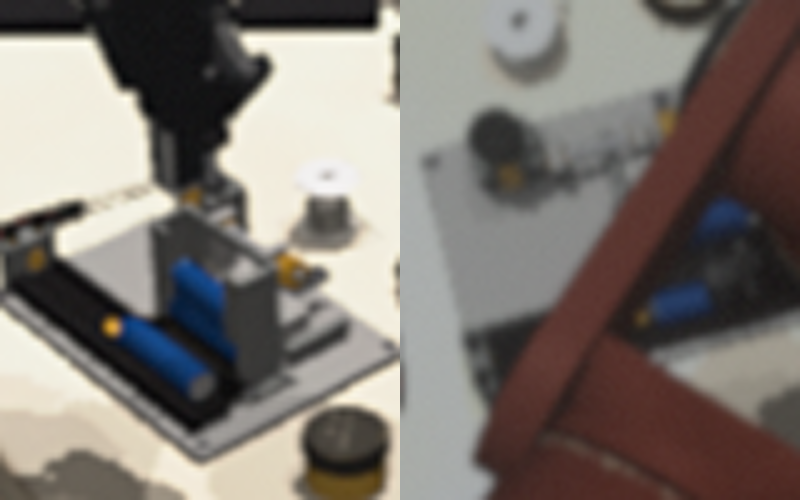

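Run:
```python
from h import *
p=np.load('p.npy');R=np.array([[np.cos(p[2]),-np.sin(p[2])],[np.sin(p[2]),np.cos(p[2])]])
a=cams.read_camera('scene');b=cams.read_camera('top')
w=onplane(a,np.array([[112,327],[203,384]])/5+[190,150]-.4,.024);print(w,(w[:,:2]-p[:2])@R)
w=onplane(b,np.array([[641,317]])/5+[185-80,175]-.4,.024);print(w,(w[:,:2]-p[:2])@R)
```

```text
[[ 0.45665771 -0.16497681  0.024     ]
 [ 0.47527602 -0.23402723  0.024     ]] [[-0.05002757  0.00651383]
 [-0.04358054 -0.06471143]]
[[ 0.46126605 -0.16468692  0.024     ]] [[-0.04543817  0.00600566]]
```

```bash
python3 -c "
from h import *
s=ctrl.observe();print(s['time_s'],s['ee_pos'],s['eef_rot'],np.abs(s['qd']).max())"
```

```text
4.85 [ 0.45991213 -0.25447546  0.19173314] [-5.62501366e-04  9.96214103e-01  8.69312816e-02 -3.10372543e-04] 0.012292672283466947
```

Call:
jog_arm(offset=[[0.008,-0.005,-0.02],[0.017,-0.01,-0.045],[0.017,-0.01,-0.075],[0.017,-0.01,-0.1],[0.017,-0.01,-0.12],[0.017,-0.01,-0.13],[0.017,-0.01,-0.13],[0.017,-0.01,-0.13]], yaw=[0,0,0,0,0,0,0,0])

```text
time_s: 5.52
ee_pos: [0.4772, -0.2648, 0.0624]
eef_rot: [-0.0, 0.996, 0.087, -0.0]
contact_force: [0.1, -0.7, 0.6]
grip_width: -0.002
finger_force: 0.0
```

Call:
jog_arm(offset=[[0,0,-0.006],[0,0,-0.011],[0,0,-0.013],[0,0,-0.013],[0,0,-0.013]], yaw=[0,0,0,0,0])

```text
time_s: 5.93
ee_pos: [0.4768, -0.2656, 0.0495]
eef_rot: [0.0, 0.996, 0.086, 0.0]
contact_force: [-0.1, -0.2, 0.4]
grip_width: -0.003
finger_force: 0.0
```

Run:
```python
from h import *
s=ctrl.observe();print(s['ee_pos'],s['contact_force'])
a=cams.read_camera('scene')['img'][:,:,::-1];b=cams.read_camera('top')['img'][:,:,::-1]
r=lambda i:cv2.resize(i,None,fx=5,fy=5,interpolation=cv2.INTER_CUBIC)
cv2.imwrite('pics/c4.png',np.hstack([r(a[150:250,190:270]),r(b[175:275,205:285])]))
```

```text
[ 0.47681132 -0.26562509  0.04954993] [-0.09451124 -0.21501022  0.41796219]
```

View pics/c4.png

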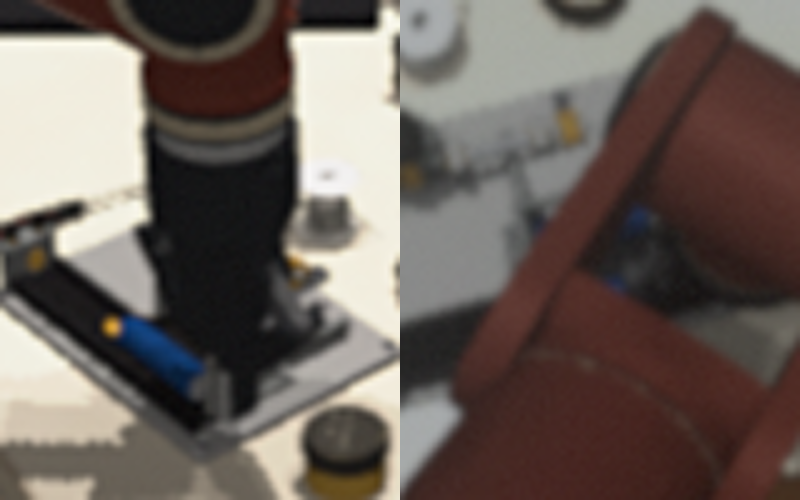

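The fingers stand just behind the cell's rear end (scene panel ~(210,390)); the cell lies in the groove with its front end at (113,327). Pushing slowly.

Call:
jog_arm(offset=[[-0.0003,0.002,0],[-0.0009,0.005,0],[-0.0014,0.008,0],[-0.002,0.0115,0],[-0.0026,0.015,0],[-0.0031,0.018,0],[-0.0035,0.02,0],[-0.0037,0.021,0]], yaw=[0,0,0,0,0,0,0,0])

```text
time_s: 6.7
ee_pos: [0.4729, -0.244, 0.0492]
eef_rot: [-0.0, 0.996, 0.087, -0.0]
contact_force: [-0.2, 0.3, 0.2]
grip_width: -0.001
finger_force: 0.0
```

Call:
jog_arm(offset=[[-0.0003,0.002,0],[-0.0009,0.005,0],[-0.0014,0.008,0],[-0.002,0.0115,0],[-0.0026,0.015,0],[-0.0031,0.018,0],[-0.0035,0.02,0],[-0.0037,0.021,0]], yaw=[0,0,0,0,0,0,0,0])

```text
time_s: 7.37
ee_pos: [0.4693, -0.2232, 0.0494]
eef_rot: [0.0, 0.996, 0.087, 0.0]
contact_force: [-1.1, 0.1, 1.0]
grip_width: -0.001
finger_force: 0.6
```

Call:
jog_arm(offset=[[-0.0003,0.002,0],[-0.0009,0.005,0],[-0.0014,0.008,0],[-0.002,0.0115,0],[-0.0026,0.015,0],[-0.0031,0.018,0],[-0.0035,0.02,0],[-0.0037,0.021,0]], yaw=[0,0,0,0,0,0,0,0])

```text
time_s: 8.03
ee_pos: [0.4656, -0.2021, 0.0493]
eef_rot: [0.0, 0.996, 0.087, 0.0]
contact_force: [0.7, -0.0, 1.4]
grip_width: 0.005
finger_force: 0.7
```

Run:
```python
from h import *
p=np.load('p.npy');R=np.array([[np.cos(p[2]),-np.sin(p[2])],[np.sin(p[2]),np.cos(p[2])]])
s=ctrl.observe();print(s['ee_pos'],s['contact_force'],(s['ee_pos'][:2]-p[:2])@R)
a=cams.read_camera('scene')['img'][:,:,::-1]
cv2.imwrite('pics/c5.png',cv2.resize(a[180:255,170:270],None,fx=8,fy=8,interpolation=cv2.INTER_CUBIC))
```

```text
[ 0.46562485 -0.20214345  0.04933812] [ 0.71238689 -0.03448425  1.39352698] [-0.04759591 -0.03164185]
```

View pics/c5.png

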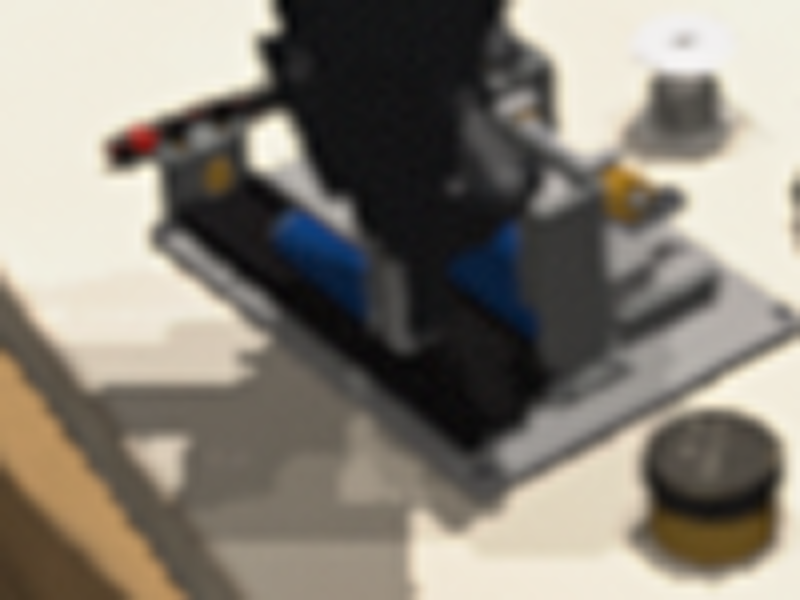

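The cell has moved well along; its front end is near (280,230) and the block face is at about (235,195). About 30 mm remains.

Call:
jog_arm(offset=[[-0.0003,0.002,0],[-0.0009,0.005,0],[-0.0014,0.008,0],[-0.002,0.0115,0],[-0.0026,0.015,0],[-0.0031,0.018,0],[-0.0035,0.02,0],[-0.0037,0.021,0]], yaw=[0,0,0,0,0,0,0,0])

```text
time_s: 8.75
ee_pos: [0.4619, -0.1811, 0.0494]
eef_rot: [0.0, 0.996, 0.087, 0.0]
contact_force: [0.2, -0.5, 1.9]
grip_width: 0.001
finger_force: 0.9
```

Call:
jog_arm(offset=[[-0.0002,0.001,0],[-0.0003,0.002,0],[-0.0005,0.003,0],[-0.0007,0.004,0],[-0.0009,0.005,0],[-0.001,0.006,0],[-0.0012,0.007,0],[-0.0012,0.007,0]], yaw=[0,0,0,0,0,0,0,0])

```text
time_s: 9.42
ee_pos: [0.4607, -0.1743, 0.0493]
eef_rot: [-0.0, 0.996, 0.086, -0.0]
contact_force: [0.2, 0.2, 2.3]
grip_width: -0.003
finger_force: 0.9
```

Call:
jog_arm(offset=[[-0.0001,0.0005,0],[-0.0002,0.001,0],[-0.0003,0.0015,0],[-0.0003,0.002,0],[-0.0004,0.0025,0],[-0.0005,0.003,0],[-0.0005,0.003,0]], yaw=[0,0,0,0,0,0,0])

```text
time_s: 10.0
ee_pos: [0.4602, -0.1714, 0.0493]
eef_rot: [-0.0, 0.996, 0.086, -0.0]
contact_force: [-0.3, -0.8, 1.9]
grip_width: -0.0
finger_force: 0.9
```

Run:
```python
from h import *
p=np.load('p.npy');R=np.array([[np.cos(p[2]),-np.sin(p[2])],[np.sin(p[2]),np.cos(p[2])]])
s=ctrl.observe();print(s['ee_pos'],s['contact_force'],(s['ee_pos'][:2]-p[:2])@R)
a=cams.read_camera('scene')['img'][:,:,::-1]
cv2.imwrite('pics/c6.png',cv2.resize(a[180:230,180:240],None,fx=12,fy=12,interpolation=cv2.INTER_CUBIC))
```

```text
[ 0.46020822 -0.17137003  0.04929052] [-0.2719274  -0.82471458  1.88796146] [-0.04763127 -0.00039538]
```

View pics/c6.png

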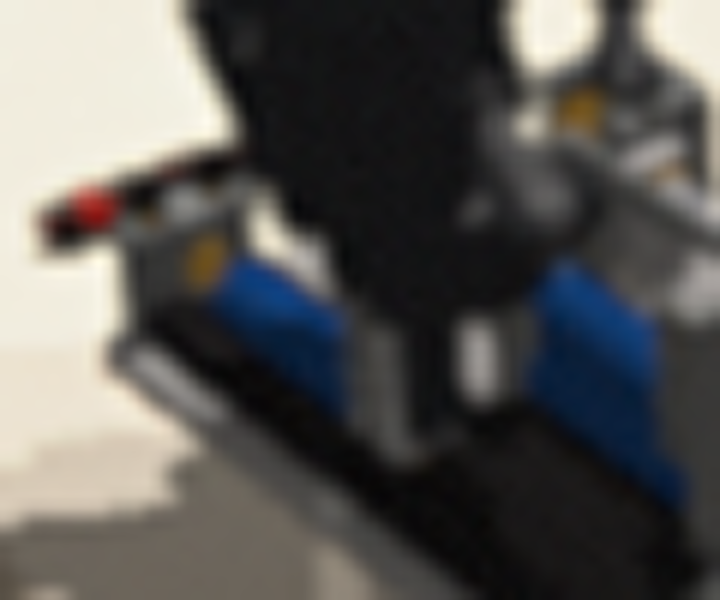

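The cell's front end, near (225,290), is almost at the block's face. Creeping until the force rises.

Call:
jog_arm(offset=[[-0.0001,0.0005,0],[-0.0002,0.001,0],[-0.0003,0.0015,0],[-0.0003,0.002,0],[-0.0003,0.002,0]], yaw=[0,0,0,0,0])

```text
time_s: 10.47
ee_pos: [0.4599, -0.1694, 0.0493]
eef_rot: [-0.0, 0.996, 0.086, -0.0]
contact_force: [-0.2, -0.7, 0.8]
grip_width: -0.003
finger_force: 1.0
```

Call:
jog_arm(offset=[[-0.0001,0.0005,0],[-0.0002,0.001,0],[-0.0003,0.0015,0],[-0.0003,0.0015,0]], yaw=[0,0,0,0])

```text
time_s: 10.8
ee_pos: [0.4596, -0.1679, 0.0493]
eef_rot: [-0.0, 0.996, 0.086, -0.0]
contact_force: [0.1, -0.5, 2.2]
grip_width: -0.002
finger_force: 0.9
```

Call:
jog_arm(offset=[[-0.0001,0.0005,0],[-0.0002,0.001,0],[-0.0003,0.0015,0],[-0.0003,0.0015,0]], yaw=[0,0,0,0])

```text
time_s: 11.13
ee_pos: [0.4593, -0.1664, 0.0493]
eef_rot: [-0.0, 0.996, 0.086, 0.0]
contact_force: [0.0, 0.3, 2.8]
grip_width: -0.004
finger_force: 0.9
```

Call:
jog_arm(offset=[[-0.0001,0.0005,0],[-0.0002,0.001,0],[-0.0002,0.001,0]], yaw=[0,0,0])

```text
time_s: 11.38
ee_pos: [0.4591, -0.1654, 0.0493]
eef_rot: [-0.0, 0.996, 0.086, 0.0]
contact_force: [-0.3, -0.8, 1.3]
grip_width: -0.002
finger_force: 0.9
```

Call:
jog_arm(offset=[[-0.0001,0.0005,0],[-0.0002,0.001,0],[-0.0003,0.0015,0],[-0.0003,0.0015,0]], yaw=[0,0,0,0])

```text
time_s: 11.72
ee_pos: [0.4588, -0.1639, 0.0493]
eef_rot: [-0.0, 0.996, 0.086, 0.0]
contact_force: [0.7, -1.7, 1.0]
grip_width: 0.0
finger_force: 0.9
```

Call:
jog_arm(offset=[[-0.0001,0.0005,0],[-0.0002,0.001,0],[-0.0002,0.001,0]], yaw=[0,0,0])

```text
time_s: 11.97
ee_pos: [0.4586, -0.1629, 0.0493]
eef_rot: [-0.0, 0.996, 0.086, -0.0]
contact_force: [-0.3, 0.1, 2.1]
grip_width: 0.003
finger_force: 0.9
```

```bash
cat > prof.py <<'E'
from fit import *
p=np.load('p.npy');s=ctrl.observe();print(s['ee_pos'],s['contact_force'])
ys=np.arange(.0,.1,.004)
for x,z in((-.0476,.033),(-.053,.031)):
    px=proj(a,W(p,np.c_[np.full_like(ys,x),ys,np.full_like(ys,z)])).astype('f4')
    v=cv2.remap(a['img'],px[:,0].copy(),px[:,1].copy(),cv2.INTER_LINEAR).reshape(-1,3).astype(int)
    print([(round(y*1000),int(c[2]-c[0])) for y,c in zip(ys,v)])
E
python3 prof.py
```

```text
[ 0.4586082  -0.16293508  0.04928273] [ 0.42103661 -0.26764346  1.039155  ]
[(0, 3), (4, 2), (8, 0), (12, -1), (16, -2), (20, -3), (24, -4), (28, -1), (32, 9), (36, 28), (40, 59), (44, 76), (48, 83), (52, 86), (56, 95), (60, 105), (64, 106), (68, 106), (72, 98), (76, 67), (80, 8), (84, -14), (88, -7), (92, -4), (96, -7)]
[(0, -8), (4, -2), (8, -2), (12, -3), (16, -3), (20, -3), (24, 9), (28, 25), (32, 38), (36, 47), (40, 49), (44, 47), (48, 50), (52, 54), (56, 63), (60, 69), (64, 76), (68, 77), (72, 66), (76, 31), (80, -4), (84, -9), (88, -3), (92, -3), (96, -8)]
```

Call:
jog_arm(offset=[[-0.0001,0.0005,0],[-0.0002,0.001,0],[-0.0003,0.0015,0],[-0.0003,0.0015,0]], yaw=[0,0,0,0])

```text
time_s: 12.4
ee_pos: [0.4583, -0.1614, 0.0493]
eef_rot: [-0.0, 0.996, 0.086, -0.0]
contact_force: [-0.5, -1.1, 1.2]
grip_width: 0.002
finger_force: 0.9
```

Call:
jog_arm(offset=[[-0.0001,0.0005,0],[-0.0002,0.001,0],[-0.0002,0.001,0]], yaw=[0,0,0])

```text
time_s: 12.65
ee_pos: [0.4581, -0.1603, 0.0493]
eef_rot: [-0.0, 0.996, 0.086, -0.0]
contact_force: [-0.0, -0.9, 2.6]
grip_width: 0.0
finger_force: 0.9
```

```bash
python3 prof.py
```

```text
[ 0.45808215 -0.16041138  0.04925167] [ 0.23677786 -0.59674764  1.71666612]
[(0, -1), (4, 2), (8, 2), (12, 0), (16, -2), (20, -3), (24, -4), (28, -4), (32, -2), (36, 8), (40, 36), (44, 59), (48, 78), (52, 86), (56, 93), (60, 100), (64, 103), (68, 106), (72, 105), (76, 96), (80, 66), (84, 20), (88, 0), (92, -4), (96, -7)]
[(0, -14), (4, -2), (8, -2), (12, -3), (16, -4), (20, -3), (24, 1), (28, 10), (32, 27), (36, 41), (40, 51), (44, 49), (48, 51), (52, 55), (56, 64), (60, 69), (64, 73), (68, 76), (72, 75), (76, 61), (80, 29), (84, 6), (88, -4), (92, -5), (96, -8)]
```

Call:
jog_arm(offset=[[-0.0001,0.0005,0],[-0.0002,0.001,0],[-0.0002,0.001,0]], yaw=[0,0,0])

```text
time_s: 13.0
ee_pos: [0.4579, -0.1594, 0.0493]
eef_rot: [-0.0, 0.996, 0.086, -0.0]
contact_force: [-0.1, -0.3, 1.4]
grip_width: 0.003
finger_force: 0.8
```

Call:
jog_arm(offset=[[-0.0001,0.0005,0],[-0.0002,0.001,0],[-0.0002,0.001,0]], yaw=[0,0,0])

```text
time_s: 13.25
ee_pos: [0.4577, -0.1584, 0.0493]
eef_rot: [-0.0, 0.996, 0.086, -0.0]
contact_force: [0.5, -0.9, 1.8]
grip_width: 0.003
finger_force: 0.8
```

Call:
jog_arm(offset=[[-0.0001,0.0005,0],[-0.0002,0.001,0],[-0.0002,0.001,0]], yaw=[0,0,0])

```text
time_s: 13.5
ee_pos: [0.4577, -0.1579, 0.0494]
eef_rot: [0.001, 0.996, 0.086, 0.0]
contact_force: [0.9, -3.3, 0.9]
grip_width: -0.0
finger_force: 1.8
```

The force is rising, so the cell is at the block. One small confirming nudge.

Call:
jog_arm(offset=[[0,0.0003,0],[-0.0001,0.0006,0],[-0.0001,0.0006,0]], yaw=[0,0,0])

```text
time_s: 13.75
ee_pos: [0.4578, -0.1578, 0.0496]
eef_rot: [0.001, 0.996, 0.086, 0.0]
contact_force: [1.1, -5.1, 0.8]
grip_width: -0.001
finger_force: 3.0
```

```bash
python3 prof.py
```

```text
[ 0.45780978 -0.15778025  0.04960378] [-0.30321995 -5.22588678  0.5475432 ]
[(0, -2), (4, 0), (8, 2), (12, 0), (16, -1), (20, -2), (24, -3), (28, -4), (32, -2), (36, 5), (40, 21), (44, 46), (48, 75), (52, 84), (56, 86), (60, 92), (64, 101), (68, 107), (72, 106), (76, 101), (80, 83), (84, 38), (88, 4), (92, -5), (96, -8)]
[(0, -39), (4, -15), (8, -2), (12, -3), (16, -4), (20, -4), (24, -2), (28, 8), (32, 24), (36, 38), (40, 46), (44, 49), (48, 48), (52, 50), (56, 54), (60, 62), (64, 71), (68, 76), (72, 77), (76, 71), (80, 46), (84, 16), (88, -1), (92, -5), (96, -9)]
```

Front end is at the face. Back off, rise, and move clear.

Call:
jog_arm(offset=[[0.0002,-0.001,0],[0.0005,-0.003,0],[0.001,-0.006,0],[0.0017,-0.01,0],[0.0017,-0.01,0.015],[0.0017,-0.01,0.04],[0.0017,-0.01,0.075],[0.0017,-0.01,0.11]], yaw=[0,0,0,0,0,0,0,0])

```text
time_s: 14.52
ee_pos: [0.458, -0.1663, 0.159]
eef_rot: [-0.001, 0.996, 0.086, -0.002]
contact_force: [1.2, 0.0, -0.2]
grip_width: 0.002
finger_force: 0.0
```

Call:
jog_arm(offset=[[0,-0.03,0.03],[-0.01,-0.06,0.05],[-0.03,-0.1,0.06],[-0.05,-0.135,0.06],[-0.06,-0.17,0.06],[-0.07,-0.2,0.06],[-0.07,-0.22,0.06],[-0.07,-0.22,0.06]], yaw=[0,0,0,0,0,0,0,0])

```text
time_s: 15.18
ee_pos: [0.3879, -0.3901, 0.2189]
eef_rot: [0.0, 0.996, 0.084, -0.0]
contact_force: [-0.4, 0.6, -0.0]
grip_width: 0.002
finger_force: 0.0
```

```bash
python3 prof.py
python3 - <<'E'
from h import *
a=cams.read_camera('scene')['img'][:,:,::-1];b=cams.read_camera('top')['img'][:,:,::-1]
r=lambda i:cv2.resize(i,None,fx=6,fy=6,interpolation=cv2.INTER_CUBIC)
cv2.imwrite('pics/c7.png',np.hstack([r(a[165:250,180:245]),r(b[175:260,178:243])]))
E
```

```text
[ 0.38871343 -0.38706284  0.21860567] [-0.40511605  0.30278863 -0.58600159]
[(0, -16), (4, -14), (8, 0), (12, 0), (16, 20), (20, 66), (24, 109), (28, 115), (32, 115), (36, 115), (40, 114), (44, 114), (48, 114), (52, 112), (56, 113), (60, 115), (64, 110), (68, 111), (72, 112), (76, 108), (80, 90), (84, 40), (88, 4), (92, -5), (96, -7)]
[(0, -143), (4, -91), (8, -23), (12, 0), (16, 15), (20, 53), (24, 87), (28, 89), (32, 89), (36, 87), (40, 86), (44, 85), (48, 84), (52, 83), (56, 84), (60, 83), (64, 81), (68, 81), (72, 82), (76, 76), (80, 50), (84, 18), (88, -1), (92, -5), (96, -9)]
```

View pics/c7.png

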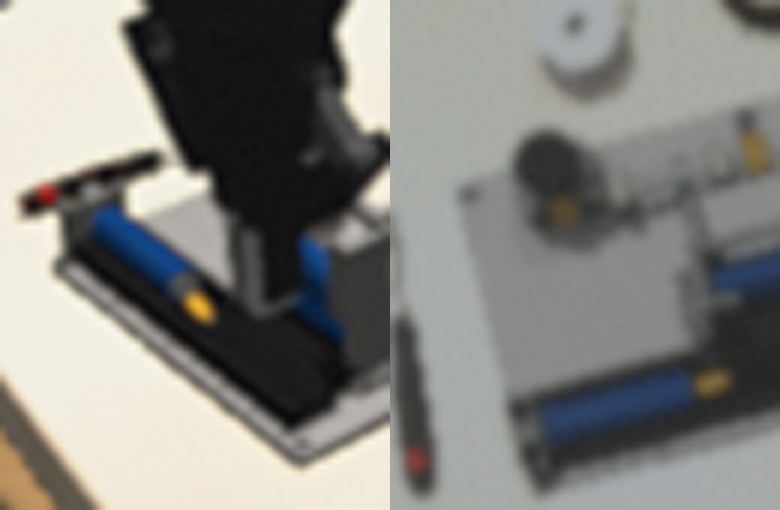

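The cell is in the seat against the end block, from (545,420) to (690,385) in the top panel. The brass contact is up behind it at (712,382), the plunger is back up, and the other cells are still in the magazine.

```bash
python3 -c "
from cell import ticket
print(ticket.finish_job())"
```

```text
the job is handed in; nothing more can be done
None
```

I pressed the plunger once and pushed the one cell it fed into the test seat against the end block. In the last picture the contact is up behind the cell and the other two are still in the magazine. I handed the job in after about 15 s; no verdict came back.

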